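# Clamp a fragile glass tube in a soft-jaw vise

### The arm

A 6-joint arm with a two-finger parallel gripper is mounted at the origin on the work surface. World frame = base frame: x ahead of the robot, y to its left, z up, the work surface at z = 0. Lengths are in m, angles in rad, forces in N, time in s.
With the tool pointing down it reaches from about 0.225 to 0.875 m from the base axis. Payload 3.4 kg.
Tool frame: the origin (TCP) lies on the centre line of the jaws, within the pads' length; the fingertips stand 17 mm ahead of it and the grasp point (between the pads) lies 2 mm behind it (nose_length is the distance from the TCP to the fingertips, in m); z points along the fingers, y is the line along which they close (so a half turn about z gives the same grasp; the last joint's range is limited). The gripper opens to 85 mm and grips with 20 to 120 N. Pads are 22 mm wide; open, the fingers measure 114 mm over their backs; the gripper's body (76 mm by 85 mm) begins 54 mm behind the grasp point. The pads swing forward as they close: fully open they stand 13 mm farther back than shut.
Start: joints at [-1.302, 0.276, 1.505, -0, 1.361, -0.121], TCP at [0.219, -0.532, 0.248] pointing down, gripper open.
Joint ranges: [-2.89, 2.89], [-0.75, 2.08], [0.22, 2.7], [-1.18, 4.32], [0.11, 2.71], [-2.7, 2.7]. Speed limits (rad/s): [2.57, 2.57, 3.14, 3.14, 3.14, 3.14].

### API

Orientations are given as a unit quaternion [w, x, y, z].
In Python, from rig import get_state, get_image, sign_off, find_in, place_of, nose_length gives the robot as it stands.
- The arm moves only by the tool apply_moves, never from a script. Its argument "deltas" is one flat list of numbers, 5 for each row, row after row: the finger opening in mm, from 0 to 85.4, then the shift along the tool's x, y, z in mm, then the turn about the tool's z in degrees. A call has 1 to 12 rows; each row is the pose to reach, as a shift and turn from the pose commanded when the call began, along the tool's axes at that moment; what a row does not reach only later rows make up. A row lasts 1/12 s, in which the tool goes at most 41.7 mm and 7.16 degrees, less where a joint would pass 70% of its speed; a pose out of reach is approached as far as the arm can. A call with a gripper value outside its range is refused whole. The fingers move at their own pace and stop on an object; "squeeze" is the grip in N (left out, the last holds). Time passes only in rows, so rows that repeat a pose let the fingers close. It gives the time, the measured TCP pose, the force, the opening and the grip force at its end, in the units of the state.
- get_state(): the state, without advancing time (a new reading comes with each control period).
- get_image(name): name is "scene" or "top"; returns a dict with "frame" (420x560x3 uint8, red, green, blue), "K" (3x3 intrinsics, pixels), "position" and "orientation" of the camera in the world. Camera axes: x right, y down, z forward; pixel columns grow to the right and rows downward; lengths in m; the calibration is good to about 2 mm. A picture is of the moment at which its call begins. There is no depth.
- sign_off(): hands the job in; it is judged then, once.
Trained networks look in a picture, given as the dict that the camera call returned (one of the last four; its "shot" number tells which), for a name from the list of things; names that differ only in an ending like _2 or _b are one class to them, and where a whole thing is asked for, a point or a joint stands for the part that bears it (a point fixed in the world has none). Each returns a list of dicts, best first, with "score" (0 to 1); they miss things now and then, are a little off and sometimes report something else, mostly with a low value. They report only what shows in the picture. A call takes as long as a camera call. They do not tell look-alikes from the thing itself.
- find_in(query, picture): "point" ([column, row] in pixels, amid what is visible of it).
- place_of(query, picture): "point" ([column, row] in pixels: a listed point, or the origin of a listed thing).
The state is a dict: "clock": time; "qpos": joint angles; "qd": joint speeds; "effort": joint torques, N m; "position": TCP position; "ee_rot": TCP orientation; "contact_force": force on the tool from outside, world axes, zero at the start; "moment": the same for the moment, N m; "width": finger opening in m; "gripper_force": force on a finger pad.
Only numpy, scipy, OpenCV 4.12 (cv2) and the standard library are available. Lean on these libraries where they do the work, as an engineer would, in place of code of your own. Each camera call takes 0.05 s, during which the arm holds its last target. There are 200 camera calls.

### The job

Slide the bench vise's jaw wide open, then take the amber glass tube out of the blue block with a light grip (under 40 N a finger) and stand it upright, without knocking it, on the vise bed between the V jaw and the cushion. Let go of it, then gently slide the jaw in until the tube sits fully home in the V and the jaw's sprung rubber cushion is pressed in about halfway (black pointer in the green band), never to its stop. Keep the tube upright and leave the other two tubes, the solder spool and the screwdriver alone.

Things in the scene. Friction and masses are not known exactly. Their poses are not given: they have to be found in the camera images.
- vise: green bench vise, fixed, base 90 x 200 mm. Jaws act along its y: fixed cork-lined V jaw at +y, sliding grey jaw at -y; z up. Origin on the bench, mid-width, 95 mm from the base's -y end. Steel bed 20 mm, tops of both jaws 56 mm above the bench. The V (90 degrees, apex at y = +75 mm) opens toward -y, mouth 51 mm wide
- vise_seat (a point): point on the vise bed (20 mm above the bench) where the centre of the tube's underside lies when the tube is fully home in the V; vise frame (0, +52.4, 20) mm, axes as the vise's. V wings reach 3 mm farther toward -y than this point, 25 mm to either side of it in x
- jaw (a joint): travel of the sliding jaw in m: 0 closed, 0.065 fully open; opening moves it along the vise's -y. Needs about 10 N; stays where it is left; starts at 0 to 0.012. The relaxed cushion face is at vise y = +59 mm - travel: with the tube home in the V the cushion first touches at travel 0.0226 and is pressed in by 0.0226 - travel
- jaw_handle (a point): grip point on the orange upright bar of the sliding jaw, 83 mm above the bench, on the bar's axis, at vise y = -12 mm - travel; axes as the vise's. The bar is 18 mm wide along the vise's x, 16 mm along its y and rises from 56 to 100 mm above the bench. Pinch it from above across the vise's x
- cushion (a joint): how far the sprung black rubber cushion (face 24 x 24 mm, centred 38 mm above the bench) is pressed back into the sliding jaw, in m: 0 = relaxed, 0.016 = at its stop; spring 0.5 N per mm. A black pointer on top of the jaw shows it: white band 0 to 0.004, green band 0.004 to 0.012, red band beyond
- rack: blue plastic storage block, fixed, 75 x 210 x 22 mm (x, y, z); three square wells 38 mm wide in a row along its y at -70, 0 and +70 mm, 14 mm deep (floor 8 mm above the bench); origin under its centre, z up. The three tubes stand in the wells in any order.
- tube_amber: the tube to clamp: amber glass with a black base, fragile, about 70 g (50 to 100 g), 88 mm tall. Base 32 mm in diameter up to 30 mm, then glass 30 mm in diameter up to 78 mm, then a rounded top. Origin at the centre of its underside, z along its axis (up)
- tube_clear: bystander: same tube in clear glass with a white base; origin at the centre of its underside
- tube_green: bystander: same tube in green glass with a black base; origin at the centre of its underside
- spool: bystander: solder spool with yellow flanges, 48 mm in diameter, 36 mm tall, standing on the bench; origin at the centre of its underside
- screwdriver: bystander: screwdriver with a red handle lying on the bench beyond the work; origin under its middle
Mind the look-alikes: they are no part of the job. Leave any yellow look-alike of the vise alone. There is more than one size of the tube_amber; the job needs the larger.

How it is judged:
By the outcome, as a careful person would: the job done as asked, in the order asked, and still so for the second after the job is handed in, with the robot touching nothing.
It also fails if it takes over 72 s, if anything falls off the work surface, if the arm or the gripper's body presses on something with over 40 N, if the wrist force passes 120 N, or if a joint passes its speed limit or range.

## Working session

There is one attempt and no reset: what is moved stays moved. The work goes in short steps, Python scripts to look and compute and a tool call to move; the robot and the scene stay as the last step left them, time stands still between calls to the robot, and variables do not carry over. Pictures are saved under pics/ and viewed, at most 10 in all, crops included, and the job is handed in when it is done.

Besides the shell and the picture viewer there is one more tool, called after "Emit:" as name(argument=value, ...) on one line, values as JSON. apply_moves: Moves the arm, as the interface text tells. Its arguments: {"type":"object","properties":{"deltas":{"type":"array"},"squeeze":{"type":"number"}},"required":["deltas"]}

```bash
mkdir -p pics; ls
cat > h.py <<'E'
import numpy as np, cv2
from scipy.spatial.transform import Rotation as R
from rig import *
def rot(q): return R.from_quat([q[1],q[2],q[3],q[0]]).as_matrix()
def px2w(im,p,z):
    d=rot(im["orientation"])@np.linalg.inv(im["K"])@np.array([p[0],p[1],1.0]); o=np.array(im["position"])
    return o+d*(z-o[2])/d[2]
def w2px(im,w):
    c=rot(im["orientation"]).T@(np.array(w)-im["position"]); c=im["K"]@c; return c[:2]/c[2]
def save(im,n,crop=None,s=1):
    f=im["frame"][:,:,::-1]
    if crop: f=f[crop[1]:crop[3],crop[0]:crop[2]]
    cv2.imwrite("pics/"+n,cv2.resize(f,None,fx=s,fy=s,interpolation=cv2.INTER_CUBIC))
E
python3 - <<'E'
from h import *
s=get_state(); print(s)
print(nose_length if not callable(nose_length) else nose_length())
fs=[]
for n in ["scene","top"]:
    im=get_image(n); fs.append(im["frame"]); print(n,np.round(im["position"],3),np.round(im["orientation"],3),im["K"][0],im["K"][1])
    for q,z in [("vise",0),("vise_seat",.02),("jaw_handle",.083),("rack",0),("tube_amber",.008),("tube_clear",.008),("tube_green",.008),("spool",0),("screwdriver",0)]:
        for r in place_of(q,im)[:3]: print(q,np.round(r["point"],1),round(r["score"],2),np.round(px2w(im,r["point"],z),3))
    save(im,n+"0.png",s=1.4)
E
```

```text
pics
{'clock': 0.0, 'qpos': array([-1.30200584e+00,  2.76584677e-01,  1.50614991e+00, -9.61154019e-07,
        1.36071013e+00, -1.20980045e-01]), 'qd': array([ 0.00085136, -0.00110686, -0.00093292, -0.00102746, -0.00095179,
       -0.00177626]), 'effort': array([ 8.11316168e-04, -4.16766500e+01, -2.45806199e+01, -1.22761990e-04,
        1.11162223e-02, -3.41510236e-05]), 'position': array([ 0.21835501, -0.53137473,  0.24743889]), 'ee_rot': array([-9.23467352e-04,  9.81069455e-01,  1.93653988e-01, -6.88447912e-05]), 'contact_force': array([ 0.31395428,  0.46337016, -0.50935237]), 'moment': array([-0.04731891,  0.00453906,  0.02503913]), 'gripper_force': 0.0, 'width': 0.08513297829808404}
0.017
scene [ 1.059 -0.16   0.869] [-0.24   0.759  0.577 -0.182] [432.97988369   0.         279.23083543] [  0.         432.97988369 216.47607185]
vise [375.9 216.2] 0.93 [0.534 0.232 0.   ]
vise [387.7 148. ] 0.57 [0.33  0.354 0.   ]
vise_seat [390.5 204.3] 0.7 [0.523 0.271 0.02 ]
vise_seat [402.4 137. ] 0.67 [0.319 0.398 0.02 ]
vise_seat [375.3 219.7] 0.28 [0.556 0.218 0.02 ]
jaw_handle [376.6 200.8
[... 560 characters left out ...]
     282.3107765 ] [  0.         516.38555548 213.26730828]
vise [189.5 202.5] 0.88 [0.537 0.232 0.   ]
vise [137.7 290.3] 0.7 [0.321 0.356 0.   ]
vise_seat [117.3 299.7] 0.83 [0.3   0.399 0.02 ]
vise_seat [166.2 210. ] 0.76 [0.517 0.284 0.02 ]
jaw_handle [188.7 200. ] 0.96 [0.538 0.217 0.083]
jaw_handle [133.4 292.9] 0.7 [0.324 0.34  0.083]
rack [377.8 221.1] 0.97 [ 0.496 -0.228  0.   ]
tube_amber [400.8 211.1] 0.72 [ 0.52  -0.282  0.008]
tube_amber [442.7 218.2] 0.7 [ 0.504 -0.382  0.008]
tube_clear [375.1 220.2] 0.47 [ 0.497 -0.22   0.008]
tube_green [347.2 234.8] 0.48 [ 0.462 -0.153  0.008]
spool [290.7 180.6] 0.68 [ 0.593 -0.016  0.   ]
screwdriver [263.5 121.7] 0.93 [0.738 0.053 0.   ]
```

View pics/scene0.png

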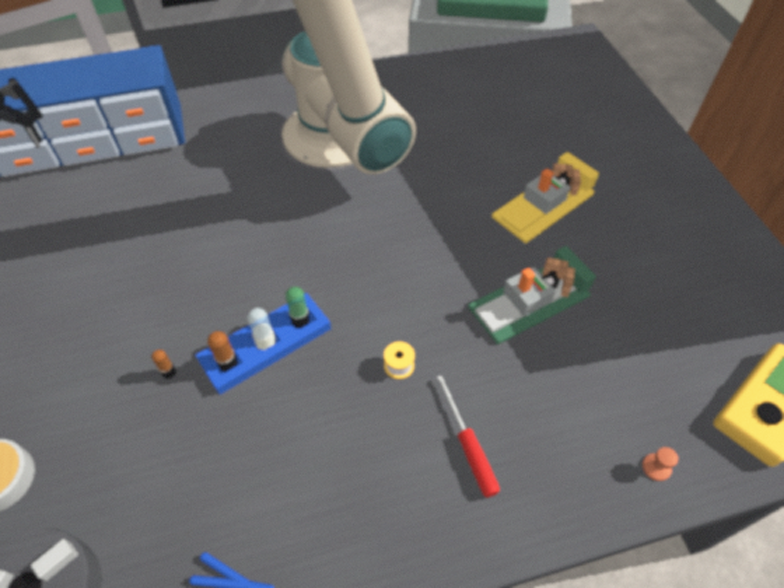

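View pics/top0.png

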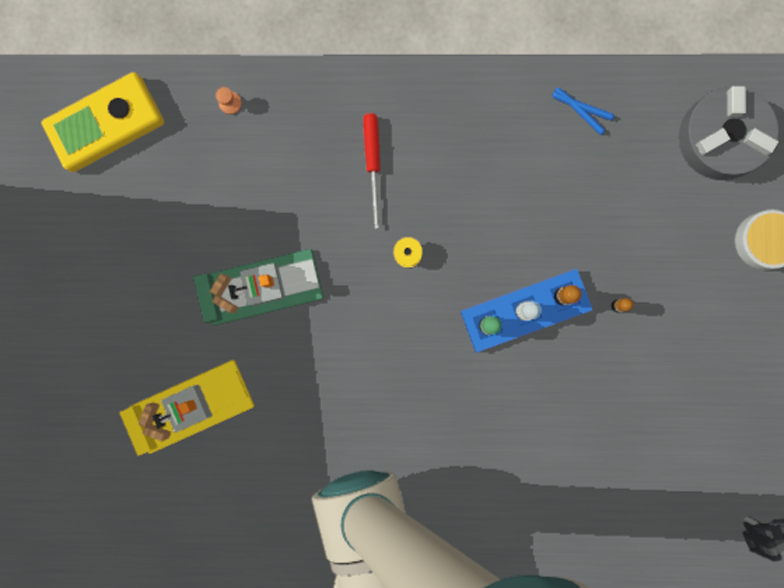

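Vise candidates in the top view's native pixels: green at (190,202), yellow look-alike at (138,290). Amber candidates: the large one in the rack at (401,211), the small one on the bench at (443,218). I choose the green vise and the rack tube, and check both in one crop while measuring the yaws.

Run:
```python
from h import *
im=get_image("top"); f=im["frame"]
a=cv2.resize(f[170:240,130:240],None,fx=6,fy=6,interpolation=cv2.INTER_CUBIC); b=cv2.resize(f[180:260,320:460],None,fx=4.714,fy=4.714,interpolation=cv2.INTER_CUBIC)[:,:660]
c=np.vstack([a[:300*0+420],b])[:,:,::-1]; c=cv2.resize(c,None,fx=.74,fy=.74); print(c.shape); cv2.imwrite("pics/crop1.png",c)
hsv=cv2.cvtColor(f,cv2.COLOR_RGB2HSV)
def rect(m,box,z):
    mm=np.zeros_like(m); x0,y0,x1,y1=box; mm[y0:y1,x0:x1]=m[y0:y1,x0:x1]
    p=np.argwhere(mm>0)[:,::-1]; w=np.array([px2w(im,q,z)[:2] for q in p],np.float32)
    print(cv2.minAreaRect(w), len(p))
rect(cv2.inRange(hsv,(100,120,60),(125,255,255)),(320,180,440,260),.022)
for z in (0,.02): rect(cv2.inRange(hsv,(60,90,20),(90,255,255)),(130,170,240,240),z)
# orange handle top
m=cv2.inRange(hsv,(3,190,120),(15,255,255)); box=(170,180,210,220)
mm=np.zeros_like(m); mm[180:220,175:205]=m[180:220,175:205]; p=np.argwhere(mm>0)[:,::-1]; print(p.mean(0),len(p),px2w(im,p.mean(0),.095))
```

```text
(590, 488, 3)
((0.49416878819465637, -0.21920174360275269), (0.07554621994495392, 0.21196357905864716), 20.734230041503906) 2207
((0.5303008556365967, 0.24549180269241333), (0.08978544920682907, 0.21277301013469696), 13.880385398864746) 1210
((0.529148519039154, 0.24107012152671814), (0.08835819363594055, 0.20939062535762787), 13.880389213562012) 1210
[191.18518519 200.81481481] 27 [0.5351554  0.20856968 0.095     ]
```

View pics/crop1.png

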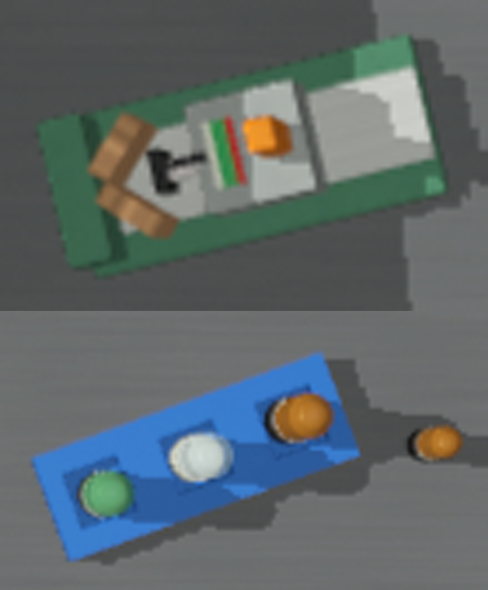

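The crop confirms the green vise, with its jaw nearly closed, and the larger amber tube in the rack's right well; the small amber tube stands outside the rack. Next I fit handle and tube positions from both cameras.

```bash
cat >> h.py <<'E'
from scipy.optimize import least_squares
def box(c,yaw,sx,sy,z0,z1):
    Rz=R.from_euler('z',yaw,degrees=True).as_matrix()
    return np.array([Rz@[i*sx/2,j*sy/2,0]+[c[0],c[1],z] for i in(-1,1) for j in(-1,1) for z in(z0,z1)])
def cyl(c,r,z0,z1,dome=0):
    t=np.linspace(0,2*np.pi,24); P=[[c[0]+r*np.cos(a),c[1]+r*np.sin(a),z] for a in t for z in (z0,z1)]
    if dome: P+=[[c[0]+.7*r*np.cos(a),c[1]+.7*r*np.sin(a),z1+.7*dome] for a in t]+[[c[0],c[1],z1+dome]]
    return np.array(P)
def blob(im,lo,hi,near,rad):
    m=cv2.inRange(cv2.cvtColor(im["frame"],cv2.COLOR_RGB2HSV),lo,hi)
    n,l,st,ce=cv2.connectedComponentsWithStats(m)
    k=[i for i in range(1,n) if np.hypot(*(ce[i]-near))<rad]
    if not k: return None
    i=max(k,key=lambda i:st[i,4]); return ce[i],st[i,4]
def hullc(im,P):
    h=cv2.convexHull(np.array([w2px(im,p) for p in P],np.float32)); M=cv2.moments(h); return np.array([M['m10'],M['m01']])/M['m00'],M['m00']
def fit(obs,model,x0):
    r=least_squares(lambda c:np.concatenate([hullc(im,model(c))[0]-b for im,b in obs]),x0,diff_step=1e-4)
    return r.x,np.round(r.fun,2),[round(hullc(im,model(r.x))[1]) for im,_ in obs]
def goto(p,ang):
    "shift in tool axes (mm) and turn (deg) to TCP world p, with tool-y line at world angle ang deg"
    s=get_state(); T=rot(s["ee_rot"]); d=T.T@(np.array(p)-s["position"])*1000
    cur=np.degrees(np.arctan2(T[1,1],T[0,1])); t=-(ang-cur); t=(t+90)%180-90
    print("shift",np.round(d,1),"turn",round(t,1),"j6",round(np.degrees(s["qpos"][5]),1),"tool x",np.round(T[:,0],3))
E
python3 - <<'E'
from h import *
a=get_image("top"); b=get_image("scene")
O=((3,170,70),(17,255,255))
for nm,pts,mod,x0 in [("handle",[(189,200),(377,196)],lambda c:box(c,13.9,.018,.016,.056,.1),(.536,.212)),
   ("amber",[(405,211),(159,247)],lambda c:cyl(c,.015,.038,.086,.010),(.519,-.284))]:
    obs=[]
    for im,p in zip((a,b),pts):
        r=blob(im,*O,p,14); print(nm,r); obs.append((im,r[0]))
    for o in (obs,obs[:1],obs[1:]): print(fit(o,mod,x0))
goto((.536,.212,.2),13.9)
E
```

```text
handle (array([189.64705882, 200.20588235]), np.int32(68))
handle (array([375.54166667, 200.27777778]), np.int32(72))
(array([0.53857277, 0.21459448]), array([ 0.35, -0.45,  0.21, -0.7 ]), [97, 174])
(array([0.53753692, 0.21538952]), array([ 0., -0.]), [97])
(array([0.54030214, 0.21334036]), array([0., 0.]), [174])
amber (array([406.39007092, 209.86524823]), np.int32(141))
amber (array([154. , 240.2]), np.int32(5))
(array([ 0.51229554, -0.28603236]), array([1.31, 3.4 , 2.09, 3.62]), [192, 306])
(array([ 0.5200872, -0.2830482]), array([ 0., -0.]), [191])
(array([ 0.50174146, -0.28940937]), array([-0., -0.]), [305])
shift [ 576.4 -567.5   48.3] turn -81.6 j6 -6.9 tool x [ 0.925  0.38  -0.   ]
```

Emit:
apply_moves(deltas=[85,15,-15,0,-2,85,45,-45,0,-7,85,579,-569,20,-82,85,579,-569,20,-82,85,579,-569,20,-82,85,579,-569,20,-82,85,579,-569,20,-82,85,579,-569,20,-82,85,579,-569,20,-82,85,579,-569,20,-82,85,579,-569,20,-82,85,579,-569,20,-82], squeeze=25)

```text
clock: 2.15
position: [0.4072, -0.0891, 0.2375]
ee_rot: [0.001, 0.634, 0.773, 0.0]
contact_force: [0.8, -0.5, -0.6]
width: 0.0848
gripper_force: 0.0
```

Run:
```python
from h import *
print(get_state()["clock"],get_state()["position"]); goto((.5375,.2145,.14),13.9)
```

```text
2.15 [ 0.40722859 -0.08911054  0.23752027]
shift [272.3 187.1  97.5] turn -2.6 j6 -33.2 tool x [-0.196  0.981 -0.001]
```

Emit:
apply_moves(deltas=[85,272,187,40,-2,85,272,187,40,-2,85,272,187,40,-2,85,272,187,40,-2,85,272,187,50,-2,85,272,187,60,-2,85,272,187,70,-2,85,272,187,80,-2,85,272,187,90,-2,85,272,187,97,-2,85,272,187,97,-2,85,272,187,97,-2])

```text
clock: 3.15
position: [0.5382, 0.2106, 0.1402]
ee_rot: [-0.0, 0.623, 0.782, -0.001]
contact_force: [0.7, -0.7, 0.1]
width: 0.085
gripper_force: 0.0
```

Run:
```python
from h import *
s=get_state();print(s["clock"],s["position"],s["qd"].round(3)); goto((.5375,.2145,.085),13.9)
b=get_image("scene"); save(b,"s1.png",(290,120,470,255),4)
for q in [(.5375,.2145,.1),tuple(s["position"]+[0,0,-.017])]: print(w2px(b,q))
print(blob(b,(3,170,70),(17,255,255),(377,198),14))
```

```text
3.15 [0.53823467 0.21057284 0.14016841] [-0.014 -0.026 -0.014  0.004 -0.001  0.002]
shift [ 4.   0.2 55.2] turn -1.0 j6 1.6 tool x [-0.224  0.975 -0.001]
[377.24497544 193.47359956]
[377.66643252 187.61733037]
(array([375.56338028, 199.97183099]), np.int32(71))
```

View pics/s1.png

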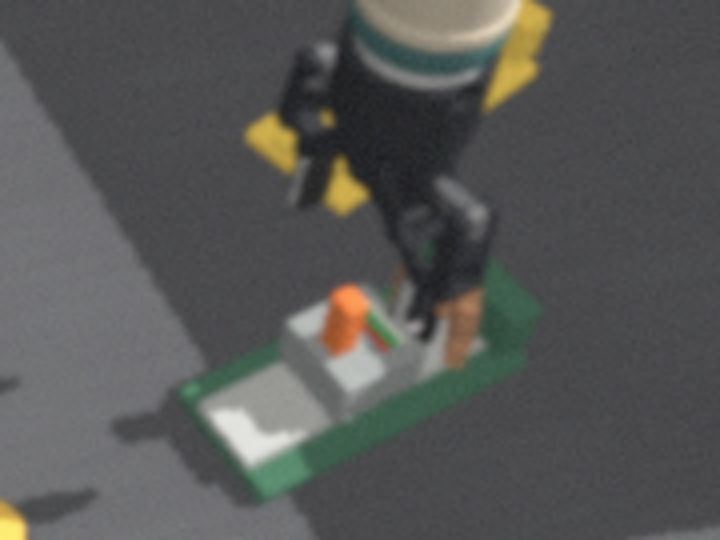

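The bar top in the crop maps to native (377,194), which matches the predicted (377,193). The fingers straddle it, so I descend and pinch.

Emit:
apply_moves(deltas=[85,4,0,15,-1,85,4,0,30,-1,85,4,0,45,-1,85,4,0,55,-1,85,4,0,55,-1,40,4,0,55,-1,20,4,0,55,-1,10,4,0,55,-1,10,4,0,55,-1,10,4,0,55,-1,10,4,0,55,-1,10,4,0,55,-1], squeeze=40)

```text
clock: 4.2
position: [0.5384, 0.2156, 0.0858]
ee_rot: [0.001, 0.616, 0.788, 0.001]
contact_force: [0.8, -0.3, 2.6]
width: 0.0173
gripper_force: 40.6
```

Run:
```python
from h import *
s=get_state();print({k:np.round(s[k],3) for k in("position","contact_force","moment","width","gripper_force")}); goto(s["position"],13.9)
```

```text
{'position': array([0.538, 0.216, 0.086]), 'contact_force': array([ 0.765, -0.252,  2.605]), 'moment': array([-0.026,  0.021,  0.049]), 'width': np.float64(0.017), 'gripper_force': np.float64(40.593)}
shift [0. 0. 0.] turn 0.1 j6 1.0 tool x [-0.242  0.97  -0.   ]
```

Emit:
apply_moves(deltas=[10,-4,0,0,0,10,-9,0,0,0,10,-14,0,0,0,10,-19,0,0,0,10,-24,0,0,0,10,-29,0,0,0,10,-34,0,0,0,10,-39,0,0,0,10,-44,0,0,0,10,-48,0,0,0,10,-50,0,0,0,10,-50,0,0,0])

```text
clock: 5.2
position: [0.5502, 0.1697, 0.0858]
ee_rot: [-0.001, 0.616, 0.787, 0.002]
contact_force: [-0.2, 9.0, 2.6]
width: 0.0175
gripper_force: 40.6
```

Emit:
apply_moves(deltas=[10,-1,0,0,0,10,-2,0,0,0,10,-3,0,0,0,10,-4,0,0,0])

```text
clock: 5.53
position: [0.551, 0.1664, 0.0858]
ee_rot: [-0.002, 0.616, 0.787, 0.003]
contact_force: [-0.9, 10.7, 2.6]
width: 0.0176
gripper_force: 40.6
```

Run:
```python
from h import *
s=get_state();print({k:np.round(s[k],4) for k in("position","contact_force","moment","width","gripper_force")}); print(np.hypot(*(s["position"]-[0.5384,0.2156,0.0858])[:2]))
```

```text
{'position': array([0.551 , 0.1664, 0.0858]), 'contact_force': array([-0.9498, 10.7378,  2.6302]), 'moment': array([1.2792, 0.209 , 0.1202]), 'width': np.float64(0.0176), 'gripper_force': np.float64(40.6447)}
0.050800258975605174
```

Emit:
apply_moves(deltas=[10,-1,0,0,0,10,-2,0,0,0,10,-3,0,0,0,10,-4,0,0,0,10,-5,0,0,0,10,-5,0,0,0])

```text
clock: 6.03
position: [0.5523, 0.1613, 0.0858]
ee_rot: [-0.001, 0.616, 0.787, 0.003]
contact_force: [0.2, 9.4, 3.3]
width: 0.0176
gripper_force: 40.6
```

Emit:
apply_moves(deltas=[10,-1,0,0,0,10,-2,0,0,0,10,-3,0,0,0,10,-4,0,0,0,10,-4,0,0,0])

```text
clock: 6.45
position: [0.5529, 0.1588, 0.0858]
ee_rot: [-0.002, 0.617, 0.787, 0.003]
contact_force: [-0.9, 13.7, 3.7]
width: 0.0171
gripper_force: 40.6
```

Emit:
apply_moves(deltas=[10,-2,0,0,0,10,-3,0,0,0,10,-3,0,0,0])

```text
clock: 6.7
position: [0.5529, 0.1586, 0.0858]
ee_rot: [-0.004, 0.617, 0.787, 0.005]
contact_force: [-3.7, 22.1, 3.2]
width: 0.0174
gripper_force: 40.7
```

Emit:
apply_moves(deltas=[10,3,0,0,0,10,5,0,0,0,40,5,0,0,0,85,5,0,0,0,85,5,0,0,0,85,5,0,0,0,85,5,0,0,0,85,5,0,0,0,85,5,0,-20,0,85,5,0,-50,0,85,5,0,-90,0,85,5,0,-130,0], squeeze=25)

```text
clock: 7.7
position: [0.5518, 0.1558, 0.2157]
ee_rot: [-0.001, 0.616, 0.788, -0.001]
contact_force: [0.6, -0.5, 0.5]
width: 0.0852
gripper_force: 0.0
```

Emit:
apply_moves(deltas=[85,-20,-7,0,-3,85,-60,-20,0,-6,85,-101,-33,0,-7,85,-141,-47,0,-7,85,-180,-60,0,-7,85,-220,-73,0,-7,85,-260,-86,0,-7,85,-299,-99,0,-7,85,-338,-112,0,-7,85,-377,-125,0,-7,85,-405,-134,0,-7,85,-420,-139,0,-7])

```text
clock: 8.7
position: [0.5183, -0.2893, 0.215]
ee_rot: [0.001, 0.568, 0.823, -0.001]
contact_force: [0.1, -0.0, 0.2]
width: 0.085
gripper_force: 0.0
```

Run:
```python
from h import *
a=get_image("top"); b=get_image("scene"); s=get_state(); print(s["clock"],s["position"],s["width"])
O=((3,170,70),(17,255,255)); obs=[]
for im in (a,b):
    g=w2px(im,(.553,.159,.08)); r=blob(im,*O,g,14); print(g,r); obs.append((im,r[0]))
for o in (obs,obs[:1],obs[1:]): print(fit(o,lambda c:box(c,14.1,.018,.016,.056,.1),(.553,.159)))
for q,z in [("vise",0),("vise_seat",.02),("tube_amber",.008)]:
  for im in (a,b):
    for r in place_of(q,im)[:2]: print(q,r["score"],px2w(im,r["point"],z).round(4))
goto((.520,-.283,.12),20.7)
x0,y0=map(int,w2px(a,(.53,.235,.02))); A=cv2.resize(a["frame"][y0-40:y0+40,x0-60:x0+60],None,fx=6,fy=6,interpolation=cv2.INTER_CUBIC)
cv2.imwrite("pics/v2.png",A[:,:,::-1]); print(x0,y0)
```

```text
8.8 [ 0.51851292 -0.28767203  0.21475747] 0.08474845093393232
[214.1144703  193.66827644] (array([214.3968254 , 194.22222222]), np.int32(63))
[355.42683084 209.40179585] (array([354.3880597 , 210.35820896]), np.int32(67))
(array([0.55259621, 0.15748954]), array([ 0.4 , -0.37,  0.27, -0.6 ]), [90, 173])
(array([0.55174232, 0.1583916 ]), array([0., 0.]), [90])
(array([0.55398637, 0.1562918 ]), array([ 0., -0.]), [173])
vise 0.7 [0.5341 0.2306 0.    ]
vise 0.63 [ 0.4888 -0.2279  0.    ]
vise 0.71 [0.5341 0.232  0.    ]
vise 0.6 [0.3299 0.3532 0.    ]
vise_seat 0.82 [0.5181 0.2881 0.02  ]
vise_seat 0.82 [0.3046 0.3974 0.02  ]
vise_seat 0.8 [0.3093 0.3978 0.02  ]
vise_seat 0.72 [ 0.5022 -0.22    0.02  ]
tube_amber 0.6 [ 0.5214 -0.2849  0.008 ]
tube_amber 0.77 [ 0.5166 -0.374   0.008 ]
tube_amber 0.63 [ 0.5228 -0.284   0.008 ]
shift [-0.1  0.8 95.3] turn 0.4 j6 -56.4 tool x [-0.359  0.933  0.   ]
186 204
```

View pics/v2.png

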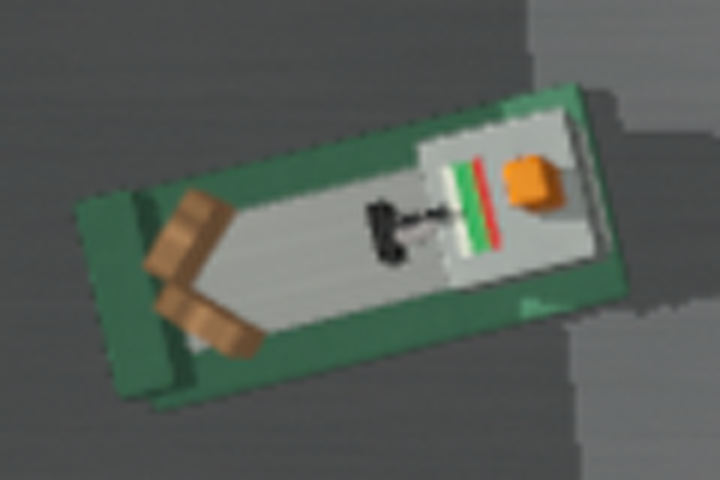

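The jaw is fully open, its handle at native about (215,194), and the V is clear. Now I descend on the tube and grip lightly.

Emit:
apply_moves(deltas=[85,-1,1,30,0,85,-1,1,60,0,85,-1,1,90,0,85,-1,1,115,0,85,-1,1,135,0,85,-1,1,147,0,85,-1,1,147,0,60,-1,1,147,0,45,-1,1,147,0,40,-1,1,147,0,36,-1,1,147,0,34,-1,1,147,0], squeeze=25)

```text
clock: 10.1
position: [0.5207, -0.2858, 0.0692]
ee_rot: [0.001, 0.567, 0.824, -0.0]
contact_force: [-0.4, 0.7, 0.3]
width: 0.0339
gripper_force: 0.0
```

Run:
```python
from h import *
s=get_state();print({k:np.round(s[k],4) for k in("clock","position","contact_force","moment","width","gripper_force")})
b=get_image("scene"); save(b,"s3.png",(90,180,250,300),4)
a=get_image("top"); print(px2w(a,(157.7,211.2),.056), "expect", np.array([.5341,.2325])+.075*np.array([-.2436,.9699]))
```

```text
{'clock': np.float64(10.1), 'position': array([ 0.5207, -0.2858,  0.0692]), 'contact_force': array([-0.4107,  0.668 ,  0.2943]), 'moment': array([ 0.0179, -0.0672, -0.0037]), 'width': np.float64(0.0339), 'gripper_force': np.float64(0.0)}
[0.51272346 0.29529242 0.056     ] expect [0.51583   0.3052425]
```

View pics/s3.png

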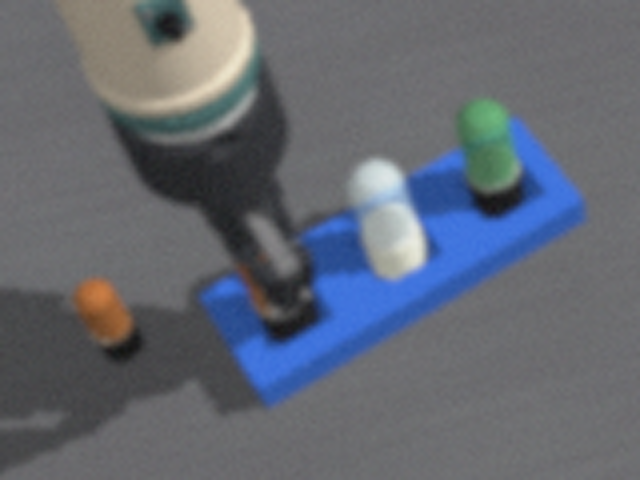

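The fingers straddle the amber tube in the left well at crop (280,290). The V apex check agrees once the visible inner edge is taken at bed height. Next I close the grip.

Emit:
apply_moves(deltas=[31,0,0,0,0,29,0,0,0,0,27,0,0,0,0,27,0,0,0,0,27,0,0,0,0], squeeze=25)

```text
clock: 10.62
position: [0.5205, -0.2857, 0.0686]
ee_rot: [0.0, 0.567, 0.824, -0.0]
contact_force: [-0.1, -0.1, 3.5]
width: 0.0288
gripper_force: 24.6
```

Emit:
apply_moves(deltas=[27,0,0,-3,0,27,0,0,-8,0,27,0,0,-16,0,27,0,0,-28,0,27,0,0,-43,0,27,0,0,-60,0,27,0,0,-80,0,27,0,0,-100,0,27,0,0,-120,0,27,0,0,-138,0,27,0,0,-148,0,27,0,0,-150,0])

```text
clock: 11.62
position: [0.5212, -0.2861, 0.2208]
ee_rot: [0.002, 0.567, 0.824, -0.0]
contact_force: [-0.4, -0.4, -1.2]
width: 0.0291
gripper_force: 24.7
```

Emit:
apply_moves(deltas=[27,7,3,0,0,27,22,9,0,1,27,45,17,0,2,27,72,28,0,3,27,100,39,0,4,27,128,50,0,5,27,156,60,0,6,27,184,71,0,7,27,212,82,0,7,27,236,91,0,7,27,255,99,0,7,27,266,103,0,7])

```text
clock: 12.62
position: [0.5198, 0.0027, 0.2166]
ee_rot: [-0.002, 0.615, 0.788, -0.0]
contact_force: [-0.2, 0.2, -0.8]
width: 0.0287
gripper_force: 24.8
```

Run:
```python
from h import *
s=get_state();print({k:np.round(s[k],4) for k in("clock","position","contact_force","moment","width","gripper_force")})
goto((.5231,.2761,.2),14.1)
```

```text
{'clock': np.float64(12.6167), 'position': array([0.5198, 0.0027, 0.2166]), 'contact_force': array([-0.1561,  0.2178, -0.7797]), 'moment': array([0.0264, 0.006 , 0.0561]), 'width': np.float64(0.0287), 'gripper_force': np.float64(24.7596)}
shift [264.4  69.7  17.1] turn -0.0 j6 -21.5 tool x [-0.243  0.97   0.002]
```

Emit:
apply_moves(deltas=[27,7,2,0,0,27,25,6,0,0,27,52,14,0,0,27,80,21,0,0,27,108,28,0,0,27,136,36,0,0,27,164,43,0,0,27,192,51,0,0,27,220,58,5,0,27,243,64,15,0,27,258,68,30,0,27,264,70,45,0])

```text
clock: 13.62
position: [0.5259, 0.2747, 0.1722]
ee_rot: [-0.0, 0.615, 0.788, 0.0]
contact_force: [0.4, -1.1, -1.7]
width: 0.029
gripper_force: 24.8
```

Run:
```python
from h import *
b=get_image("scene");s=get_state();print({k:np.round(s[k],4) for k in("clock","position","contact_force","width","gripper_force")})
goto((.5231,.2761,.090),14.1)
a=get_image("top"); goto((.5231,.2761,.090),14.1)
A=cv2.resize(a["frame"][165:245,130:250],(600,400),interpolation=cv2.INTER_CUBIC); B=cv2.resize(b["frame"][130:260,300:480],(554,400),interpolation=cv2.INTER_CUBIC)
c=np.hstack([A[:,100:500],B[:,100:500]]); cv2.imwrite("pics/v4.png",c[:,:,::-1])
```

```text
{'clock': np.float64(13.6667), 'position': array([0.524 , 0.2741, 0.1686]), 'contact_force': array([-0.739 ,  0.0102, -2.4897]), 'width': np.float64(0.0291), 'gripper_force': np.float64(24.853)}
shift [ 2.2  0.1 78.6] turn -0.1 j6 6.8 tool x [-0.242  0.97  -0.   ]
shift [ 3.6  0.6 79.8] turn -0.1 j6 6.8 tool x [-0.242  0.97  -0.001]
```

View pics/v4.png

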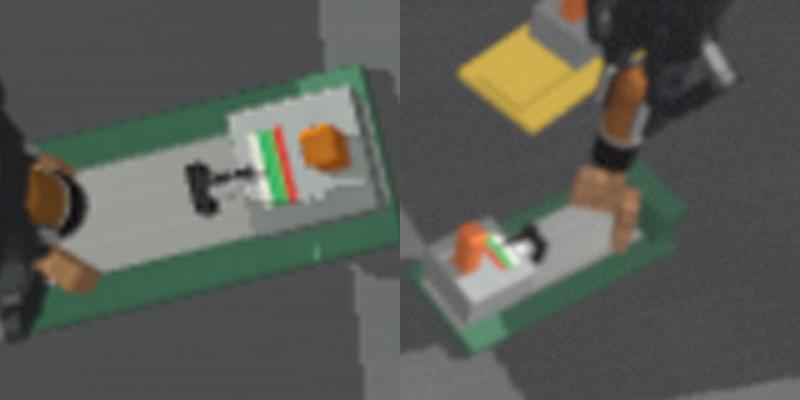

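Run:
```python
from h import *
b=get_image("scene");s=get_state();p=s["position"];zb=p[2]-.0606; print(p)
hsv=cv2.cvtColor(b["frame"],cv2.COLOR_RGB2HSV)
P=np.array([w2px(b,q) for q in cyl(p,.016,zb,zb+.03)]); print("pred base box",P.min(0),P.max(0))
P=np.array([w2px(b,q) for q in cyl(p,.015,zb+.03,zb+.07)]); print("pred glass box",P.min(0),P.max(0))
x0,y0=392,150
for y in range(158,192,2): print(y," ".join("%3d"%v for v in b["frame"][y,388:416].max(1)), end="\n")
m=cv2.inRange(hsv,(3,140,60),(17,255,255)); mm=m[140:192,385:420]; q=np.argwhere(mm)[:,::-1]+[385,140]; print(q.min(0),q.max(0))
```

```text
[0.52469815 0.27215495 0.17128983]
pred base box [392.37188994 166.82229603] [409.88647391 186.39753254]
pred glass box [395.72089018 154.77840413] [414.03694297 177.40901878]
158 209 206 206 207 205 195 167 123 100  96  82  59  70  89 103 109 115 122 136 148 157 154 124  81  42  42  49  50
160 206 206 204 193 178 153 127 109 101  91  63  60  76  91 102 108 114 121 127 132 138 128  95  62  35  39  48  52
162 198 183 161 134 102  88  90  97  91  70  58  70  84  94  97 104 109 114 120 123 128 111  79  43  35  41  48  48
164 137 114  94  82  77  82  82  84  74  61  66  80  94  96 103 105 105 110 108 101  99  92  79  59  43  46  45  39
166  83  77  79  76  77  78  78  75  73  77  86  95  98 101 104 107 106 108 104 102 102 112 114  94  62  47  40  41
168  81  78  83  82  80  80  79  79  82  91  93  99 101 105 108 111 112 111 103 103 110 117 107  79  52  40  44  41
170  79  80  78  80  78  82  78  84  93  95 102 103 106 110 112 115 111 106 101 110 119 116  93  62  45  49  46  46
172  78  79  80  78  80  77  77  79  91 101 104 106 110 113 114 111 107  99 105 116 114  94  65  49  48  50  58 
[... 367 characters left out ...]
  73  67  47  36  29  29  24  27  28  25  28  25  26  36  34  46  56  76  83  80  76  80  77  77  75
182  79  81  77  78  72  59  42  32  26  25  28  28  33  27  28  28  26  38  57  82  88  94  91  85  80  75  77  81
184  77  83  96 114 122 117 102  79  56  43  31  32  23  29  30  32  35  56  77  88  94  95  96  97  95  85  81  78
186  80  90 113 139 149 153 149 144 136 125 112  96  84  80  86  94  96  91  92  94  96  94  99  95  95  95  88  82
188  85 104 121 135 143 147 147 149 157 164 164 150 135 131 135 137 134 113  97  93  94  96  93  95  96  93  96  95
190  92 118 131 137 139 136 137 140 139 142 141 137 132 126 130 129 128 113 101  92  99  95  96  97  98  97  95 100
[398 153] [410 175]
```

Emit:
apply_moves(deltas=[27,3,-1,8,0,27,3,-1,20,0,27,3,-1,34,0,27,3,-1,48,0,27,3,-1,60,0,27,3,-1,70,0,27,3,-1,76,0,27,3,-1,80,0,27,3,-1,82,0,27,3,-1,84,0,27,3,-1,84,0,27,3,-1,84,0])

```text
clock: 14.77
position: [0.5242, 0.2756, 0.0896]
ee_rot: [0.0, 0.616, 0.788, 0.0]
contact_force: [-0.6, 0.2, -0.5]
width: 0.0289
gripper_force: 24.9
```

Run:
```python
from h import *
s=get_state();print({k:np.round(s[k],4) for k in("clock","position","contact_force","moment","width","gripper_force")})
goto((.5231,.2761,.0806),14.1)
```

```text
{'clock': np.float64(14.7667), 'position': array([0.5242, 0.2756, 0.0896]), 'contact_force': array([-0.606 ,  0.1877, -0.462 ]), 'moment': array([-0.0621, -0.0626,  0.0114]), 'width': np.float64(0.0289), 'gripper_force': np.float64(24.8818)}
shift [ 0.7 -1.   9. ] turn -0.1 j6 7.1 tool x [-0.241  0.97  -0.   ]
```

Lowering slowly until contact.

Emit:
apply_moves(deltas=[27,0,0,2,0,27,0,0,4,0,27,0,0,5,0,27,0,0,6,0,27,0,0,7,0,27,0,0,7,0])

```text
clock: 15.27
position: [0.5238, 0.2755, 0.0819]
ee_rot: [-0.0, 0.616, 0.788, -0.0]
contact_force: [0.1, -0.3, -0.5]
width: 0.0289
gripper_force: 24.9
```

Emit:
apply_moves(deltas=[27,0,0,0.5,0,27,0,0,1,0,27,0,0,1,0])

```text
clock: 15.52
position: [0.5239, 0.2755, 0.0811]
ee_rot: [0.0, 0.616, 0.788, -0.0]
contact_force: [-0.0, 1.2, -1.1]
width: 0.0286
gripper_force: 24.9
```

Emit:
apply_moves(deltas=[27,0,0,0.5,0,27,0,0,1,0,27,0,0,1,0])

```text
clock: 15.77
position: [0.524, 0.2755, 0.0806]
ee_rot: [0.0, 0.616, 0.788, 0.0]
contact_force: [-0.2, -0.5, 3.8]
width: 0.0287
gripper_force: 25.0
```

Emit:
apply_moves(deltas=[27,0,0,0.5,0,27,0,0,1,0,27,0,0,1,0])

```text
clock: 16.02
position: [0.5241, 0.2756, 0.0805]
ee_rot: [0.0, 0.616, 0.788, 0.0]
contact_force: [-1.6, -0.3, 8.0]
width: 0.0288
gripper_force: 25.4
```

Emit:
apply_moves(deltas=[27,0,0,-1,0,30,0,0,-1.5,0,33,0,0,-1.5,0,38,0,0,-1.5,0,48,0,0,-1.5,0,60,0,0,-1.5,0,70,0,0,-1.5,0,70,0,0,-1.5,0,70,0,0,-1.5,0])

```text
clock: 16.77
position: [0.5239, 0.2755, 0.0806]
ee_rot: [0.0, 0.616, 0.788, -0.0]
contact_force: [0.3, 0.2, -0.8]
width: 0.0702
gripper_force: 0.0
```

Emit:
apply_moves(deltas=[70,0,0,-10,0,70,0,0,-25,0,70,0,0,-45,0,80,0,0,-70,0,80,0,0,-95,0,80,0,0,-120,0,80,0,0,-130,0,80,-20,0,-130,0,80,-50,0,-130,0,80,-85,0,-130,0,80,-110,0,-130,0,80,-120,0,-130,0])

```text
clock: 17.77
position: [0.5533, 0.156, 0.2105]
ee_rot: [0.001, 0.617, 0.787, -0.001]
contact_force: [0.8, 1.0, -0.3]
width: 0.0802
gripper_force: 0.0
```

Run:
```python
from h import *
b=get_image("scene"); a=get_image("top"); s=get_state();print({k:np.round(s[k],4) for k in("clock","position","contact_force","width")})
A=cv2.resize(a["frame"][165:245,130:250],(600,400),interpolation=cv2.INTER_CUBIC); B=cv2.resize(b["frame"][130:260,300:480],(554,400),interpolation=cv2.INTER_CUBIC)
c=np.hstack([A[:,0:400],B[:,100:500]]); cv2.imwrite("pics/v5.png",c[:,:,::-1])
obs=[]
for im in (a,b):
    g=w2px(im,(.5235,.2755,.08)); r=blob(im,(3,140,60),(17,255,255),g,12); print(g,r); obs.append((im,r and r[0]))
for o in (obs[:1],obs[1:]):
  if o[0][1] is not None: print(fit(o,lambda c:cyl(c,.015,.05,.098,.010),(.523,.276)))
goto((.5529,.1586,.130),14.1)
```

```text
{'clock': np.float64(17.8667), 'position': array([0.553 , 0.1577, 0.2105]), 'contact_force': array([0.0713, 0.6641, 0.7057]), 'width': np.float64(0.08)}
[163.51524521 206.09347695] (array([162.48648649, 206.48648649]), np.int32(185))
[397.59094036 188.67882998] (array([397.87155963, 189.51834862]), np.int32(218))
(array([0.52280165, 0.27891327]), array([ 0., -0.]), [201])
(array([0.52278303, 0.27760743]), array([0., 0.]), [282])
shift [ 0.9  0.1 80.5] turn -0.3 j6 -4.8 tool x [-0.238  0.971  0.   ]
```

View pics/v5.png

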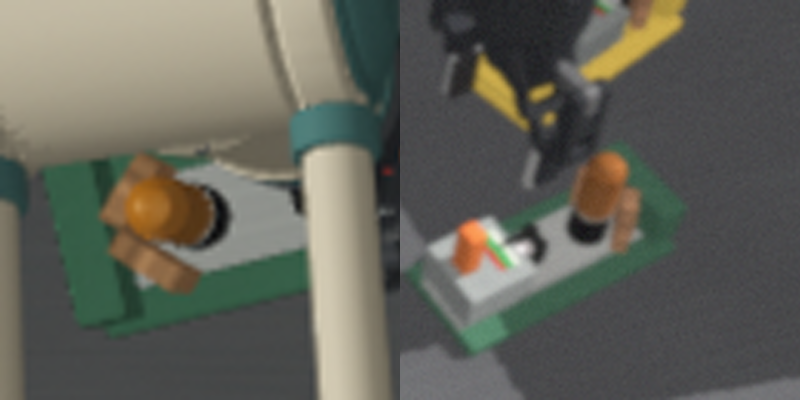

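The tube stands upright and is released on the bed at panel (590,215), in front of the V. Next I go down on the handle and pinch it.

Emit:
apply_moves(deltas=[85,1,0,15,0,85,1,0,40,0,85,1,0,65,0,85,1,0,90,0,85,1,0,110,0,85,1,0,122,0,85,1,0,125,0,85,1,0,125,0,50,1,0,125,0,25,1,0,125,0,10,1,0,125,0,10,1,0,125,0], squeeze=38)

```text
clock: 18.87
position: [0.5532, 0.1602, 0.0867]
ee_rot: [0.001, 0.616, 0.788, 0.001]
contact_force: [-0.5, 0.5, 0.3]
width: 0.0381
gripper_force: 0.0
```

Emit:
apply_moves(deltas=[10,0,0,0,0,10,0,0,0,0,10,0,0,0,0,10,0,0,0,0])

```text
clock: 19.2
position: [0.5527, 0.16, 0.0863]
ee_rot: [0.0, 0.616, 0.788, 0.0]
contact_force: [-0.8, -0.7, 5.3]
width: 0.0174
gripper_force: 38.2
```

Run:
```python
from h import *
s=get_state();print({k:np.round(s[k],4) for k in("clock","position","contact_force","moment","width","gripper_force")})
```

```text
{'clock': np.float64(19.2), 'position': array([0.5527, 0.16  , 0.0863]), 'contact_force': array([-0.7776, -0.6915,  5.2873]), 'moment': array([-0.0628,  0.3182,  0.1235]), 'width': np.float64(0.0174), 'gripper_force': np.float64(38.1713)}
```

Emit:
apply_moves(deltas=[10,2,0,0,0,10,5,0,0,0,10,8,0,0,0,10,11,0,0,0,10,14,0,0,0,10,17,0,0,0,10,20,0,0,0,10,23,0,0,0,10,26,0,0,0,10,28,0,0,0,10,30,0,0,0,10,31,0,0,0])

```text
clock: 20.2
position: [0.5459, 0.1868, 0.0863]
ee_rot: [0.002, 0.615, 0.788, -0.002]
contact_force: [-0.5, -10.3, 5.3]
width: 0.0172
gripper_force: 38.3
```

Emit:
apply_moves(deltas=[10,0.8,0,0,0,10,1.6,0,0,0,10,2.4,0,0,0,10,3.2,0,0,0,10,4,0,0,0,10,4.8,0,0,0,10,5.6,0,0,0,10,6.4,0,0,0,10,7.2,0,0,0,10,8,0,0,0,10,8.5,0,0,0,10,9,0,0,0])

```text
clock: 21.2
position: [0.5436, 0.1954, 0.0863]
ee_rot: [0.002, 0.615, 0.788, -0.002]
contact_force: [-0.6, -10.4, 5.5]
width: 0.0175
gripper_force: 38.3
```

Run:
```python
from h import *
s=get_state();print({k:np.round(s[k],4) for k in("clock","position","contact_force","moment","width")}); print("moved",np.dot(s["position"][:2]-[.5527,.16],[-.2436,.9699]))
```

```text
{'clock': np.float64(21.2), 'position': array([0.5436, 0.1954, 0.0863]), 'contact_force': array([ -0.5505, -10.3571,   5.467 ]), 'moment': array([-1.4345,  0.0431,  0.031 ]), 'width': np.float64(0.0175)}
moved 0.03650055008939741
```

Emit:
apply_moves(deltas=[10,0.7,0,0,0,10,1.4,0,0,0,10,2.1,0,0,0,10,2.8,0,0,0,10,3.5,0,0,0,10,4.2,0,0,0,10,4.9,0,0,0,10,5.6,0,0,0,10,6.3,0,0,0,10,7,0,0,0,10,7.5,0,0,0,10,8,0,0,0])

```text
clock: 22.2
position: [0.5417, 0.203, 0.0863]
ee_rot: [0.002, 0.615, 0.788, -0.002]
contact_force: [0.1, -10.8, 6.3]
width: 0.0174
gripper_force: 38.3
```

Run:
```python
from h import *
b=get_image("scene")
s=get_state();print({k:np.round(s[k],4) for k in("clock","position","contact_force","moment","width")}); print("moved",np.dot(s["position"][:2]-[.5527,.16],[-.2436,.9699]))
save(b,"v6.png",(340,140,450,245),5)
```

```text
{'clock': np.float64(22.25), 'position': array([0.5417, 0.203 , 0.0863]), 'contact_force': array([ -0.1433, -11.8831,   6.1842]), 'moment': array([-1.4174, -0.017 ,  0.0276]), 'width': np.float64(0.0172)}
moved 0.04441076765646732
```

View pics/v6.png

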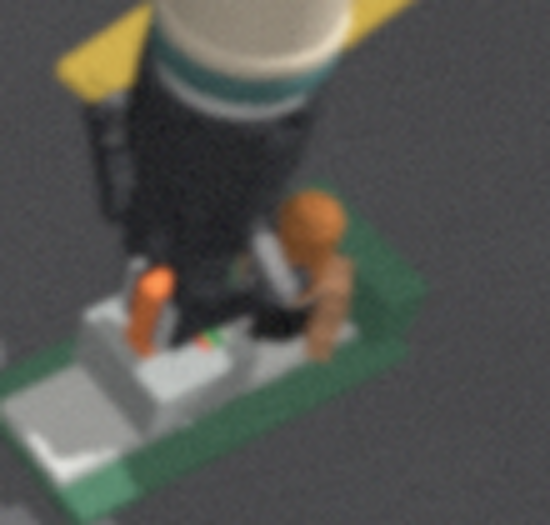

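Emit:
apply_moves(deltas=[10,0.6,0,0,0,10,1.2,0,0,0,10,1.8,0,0,0,10,2.4,0,0,0,10,3,0,0,0,10,3.6,0,0,0,10,4.2,0,0,0,10,4.8,0,0,0,10,5.4,0,0,0,10,6,0,0,0,10,6,0,0,0])

```text
clock: 23.17
position: [0.5404, 0.2081, 0.0863]
ee_rot: [0.003, 0.615, 0.788, -0.003]
contact_force: [-0.3, -13.1, 5.9]
width: 0.0173
gripper_force: 38.3
```

Run:
```python
from h import *
s=get_state();print({k:np.round(s[k],4) for k in("clock","position","contact_force","moment","width")}); print("moved",np.dot(s["position"][:2]-[.5527,.16],[-.2436,.9699]))
```

```text
{'clock': np.float64(23.1667), 'position': array([0.5404, 0.2081, 0.0863]), 'contact_force': array([ -0.2644, -13.0904,   5.9129]), 'moment': array([-1.6715, -0.115 , -0.0186]), 'width': np.float64(0.0173)}
moved 0.04962554593581527
```

Emit:
apply_moves(deltas=[10,-1.5,0,0,0,10,-3,0,0,0,10,-3.5,0,0,0,30,-3.5,0,0,0,60,-3.5,0,0,0,85,-3.5,0,0,0,85,-3.5,0,0,0,85,-3.5,0,-10,0,85,-3.5,0,-30,0,85,-3.5,0,-60,0,85,-3.5,0,-100,0,85,-3.5,0,-130,0])

```text
clock: 24.17
position: [0.5408, 0.2093, 0.2188]
ee_rot: [0.001, 0.616, 0.788, 0.001]
contact_force: [1.1, 0.0, 0.1]
width: 0.0848
gripper_force: 0.0
```

Emit:
apply_moves(deltas=[85,-10,0,-10,0,85,-40,0,-20,0,85,-80,0,-20,0,85,-120,0,-20,0,85,-160,0,-20,0,85,-200,0,-20,0,85,-240,0,-20,0,85,-265,0,-20,0,85,-280,0,-20,0,85,-280,0,-20,0])

```text
clock: 25.0
position: [0.6084, -0.0659, 0.2351]
ee_rot: [0.0, 0.617, 0.787, -0.001]
contact_force: [0.6, 1.3, 0.0]
width: 0.0849
gripper_force: 0.0
```

Run:
```python
from h import *
b=get_image("scene"); a=get_image("top"); s=get_state();print({k:np.round(s[k],4) for k in("clock","position","width")})
A=cv2.resize(a["frame"][175:233,140:198],(580,580),interpolation=cv2.INTER_CUBIC)[:, :400]
A=cv2.resize(a["frame"][180:235,145:200],(440,440),interpolation=cv2.INTER_CUBIC); B=cv2.resize(b["frame"][160:230,355:412],(358,440),interpolation=cv2.INTER_CUBIC)
cv2.imwrite("pics/v7.png",np.hstack([A,B])[:,:,::-1])
obs=[]
for im in (a,b):
    g=w2px(im,(.5213,.2833,.08)); r=blob(im,(3,140,60),(17,255,255),g,12); obs.append((im,r[0]))
for o in (obs[:1],obs[1:]): print(fit(o,lambda c:cyl(c,.015,.05,.098,.010),(.523,.276)))
obs=[]
for im in (a,b):
    g=w2px(im,(.5404,.2081,.08)); r=blob(im,(3,170,70),(17,255,255),g,12); obs.append((im,r[0]))
for o in (obs,obs[:1],obs[1:]): print("handle",fit(o,lambda c:box(c,14.1,.018,.016,.056,.1),(.54,.208)))
```

```text
{'clock': np.float64(25.1), 'position': array([ 0.6074, -0.0621,  0.2353]), 'width': np.float64(0.0849)}
(array([0.52108934, 0.28527321]), array([0., 0.]), [203])
(array([0.52082694, 0.28415035]), array([-0., -0.]), [282])
handle (array([0.54064522, 0.20570447]), array([ 0.4 , -0.49,  0.25, -0.76]), [96, 174])
handle (array([0.53951765, 0.20661397]), array([ 0., -0.]), [96])
handle (array([0.54251839, 0.20431444]), array([ 0., -0.]), [174])
```

View pics/v7.png

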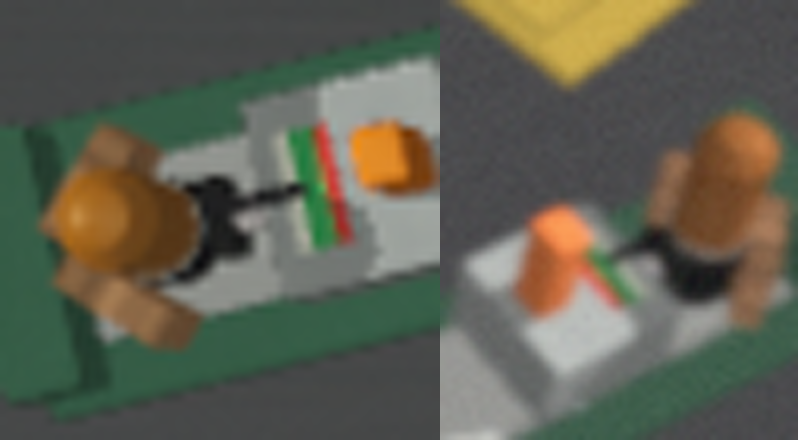

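Run:
```python
from h import *
ya=np.array([-.2436,.9699,0]); xa=np.array([.9699,.2436,0])
def prof(img,T,h,tag):
    for dx in (-8,-4,-2,0,2,4,8):
        row=[]
        for d in range(8,42,2):
            w=np.array([h[0],h[1],.058])+xa*dx/1e3+ya*d/1e3
            p=T(w2px(a,w)); v=cv2.getRectSubPix(img,(1,1),(float(p[0]),float(p[1])))[0,0]; row.append("%3d,%3d"%(v[0],v[1]))
        print(tag,dx," ".join(row))
a=get_image("top"); print("d"," ".join("%7d"%d for d in range(8,42,2)))
prof(a["frame"],lambda p:p,(.5405,.2070),"now")
v2=cv2.imread("pics/v2.png")[:,:,::-1].copy()
prof(v2,lambda p:((p-[126,164])+.5)*6-.5,(.5527,.1585),"open")
```

```text
d       8      10      12      14      16      18      20      22      24      26      28      30      32      34      36      38      40
now -8 140,115 155,144 169,159 159,161 154,159 143,138 140, 92 144, 59 114, 83  69,116  50,124  63,131 108,146 153,161 143,147 123,128 115,120
now -4 196,115 197,121 198,131 187,147 165,161 159,163 176,113 185, 80 149, 96  85,124  46,124  45,111  99,125 120,125 109,112  91, 94  83, 86
now -2 218,133 220,134 223,138 202,143 169,152 161,156 177,115 194, 73 154,115  88,143  45,122  42, 94  70, 83  69, 72  61, 62  54, 56  51, 53
now 0 224,138 226,139 228,141 204,142 175,151 164,148 177,113 201, 67 165,113  99,130  54,120  44, 95  47, 62  36, 37  62, 64  59, 60  49, 50
now 2 225,139 226,140 227,141 206,147 177,156 164,148 176,109 194, 72 162,111  95,123  57,123  54,122  89,130 118,124 110,113  89, 92  84, 87
now 4 225,139 226,140 227,142 221,149 179,159 162,158 180,120 191, 86 159,100  89,123  52,125  51,127 102,142 147,154 138,143 115,119 110,113
now 8 225,138 227,140 230,142 209,148 174,160 158,159 182,120 197, 76 155, 91  89,119  45,125  48,126 112,1
[... 338 characters left out ...]
 230,140 243,147 202,162 170,171 162,172 181,140 208, 83 178,103 113,157  71,180  53,169  85,157 167,172 149,153  99,102  62, 65
open 0 232,145 236,145 232,147 188,153 167,166 159,177 178,139 206, 82 179, 97 110,164  71,178  48,174 116,190 216,214 186,189 114,118  65, 68
open 2 232,145 237,145 222,144 183,147 165,166 161,175 173,136 201, 72 183, 92 106,179  66,178  55,176 124,192 206,218 203,206 147,151 115,119
open 4 232,145 235,144 222,147 187,156 164,169 163,170 179,139 206, 74 187, 95 117,168  65,178  65,177 131,194 201,217 208,211 174,178 156,161
open 8 232,144 234,147 247,153 206,164 169,170 158,172 178,144 206, 86 181, 99 118,154  71,178  64,177 120,191 211,219 207,210 180,185 164,170
```

The pointer tip has moved about 6.5–7 mm from its relaxed position, so it is inside the green band. The tube is upright and home in the V at (0.521, 0.284), and the arm is clear. Handing in.

```bash
python3 -c "
from rig import *
print(sign_off())"
```

```text
the job is handed in; nothing more can be done
None
```

The job is handed in: the larger amber tube stands upright, home in the green vise's V, with the cushion pressed in about 6–7 mm (pointer in the green band), the arm clear, and about 25 s used of the 72 s.

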